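Clip the energy meter onto the test rail

TASK

Mount the white energy meter on the sloping test rail for calibration, right way up, in the free stretch between the terminals and the red-rocker isolator: hook the lip in the top of its back over the rail's upper edge with the bottom still tilted out, then tilt the bottom down until the orange foot clip snaps under the lower edge and the meter sits fully home. Leave the loose breaker and the screwdriver where they lie.

Things in the scene. Friction and masses are not known exactly. Their poses are not given: they have to be found in the camera images.
- meter: white housing, 90 mm long (x) x 36 wide (y, flat sides) x 67 deep (z), 0.13 to 0.22 kg; starts on its back, front up. Origin: centre of its back plane. +x: its top (hook end, display side); -x: its bottom (orange clip tab sticks out 7 mm; blue stripe). +z: out of its front. Body z 0 to 53 mm; nose (x -22.5 to 22.5) z 53 to 67. Home: origin 9 mm behind the rail's front face, axes along the rail's
- hook (a point): root of the meter's hook slot, at (18.2, 0, 7) mm in the meter; axes as the meter's. The back has a rail recess, x -19 to 18.2, floor at z 9. From its top wall (x 18.2) a rigid lip, z 2.6 to 5, reaches to x 14.9: the 4 mm slot takes the rail's upper flange with the meter tilted bottom-out up to 25 degrees. Hooked, this point is within 1 mm of that flange's edge
- foot_end (a point): on the front of the meter's lower shoulder, at (-37, 0, 53) mm in the meter's frame, axes as the meter's, on a flat ledge 36 mm wide that runs from meter x -45 (the end) to -22.5 (the nose's wall). A good place to press with shut fingers, swinging it about the hook, to snap the clip
- foot_clip (a joint): how far the meter's spring clip is pushed out of its bottom end, m: 0 at rest and when snapped; about 0.003 as it rides over the lower flange; stop at 0.006. Spring 5 N plus 1.6 N/mm. Nose tip at meter x -13.8 mm, upper side z 6.3, 45 degree lead-in behind. Released while hooked, the meter rests on the nose at about 10 degrees of tilt; it snaps in at 1 to 3; takes about 6 N at foot_end
- rail: steel top-hat rail 300 mm long (y), 35 wide (x), 15 deep, fixed, sloping 20 degrees. Origin: its middle, on the flanges' front face, 75 mm over the counter. +x: across it, up the slope; +z: out of its front (up, leaning to its low side). Flange edges at x +17.5 (upper) and -17.5 mm (lower); flanges 2.3 mm thick (z -2.3 to 0), 5 wide, free air behind. Free stretch: y -75 to +75 mm
- stand: fixed stand of the rail: grey base plate 130 x 320 x 8 mm, a steel support near each end, 20 mm high test sockets on its front edge. Origin: centre of its underside; rail origin 75 mm above. On the rail, outside the free stretch: terminals (y 75 to 115 mm, 42 mm in front of the rail) and red-rocker isolator (y -121 to -75, 60 mm in front)
- breaker: bystander: loose grey single circuit breaker lying on its side, 90 x 66 x 18 mm. Origin: centre of its underside
- screwdriver: bystander: loose yellow screwdriver, 190 mm long, lying beyond the stand. Origin: on the counter under its middle; handle to its -x

How it is judged:
By the outcome, as a careful person would: the job done as asked, in the order asked, and still so for the second after the job is handed in, with the robot touching nothing.
It also fails if it takes over 48 s, if anything falls off the work surface, if the arm or the gripper's body presses on something with over 40 N, if the wrist force passes 120 N, or if a joint passes its speed limit or range.

ROBOT

A 6-joint arm with a two-finger parallel gripper is mounted at the origin on the work surface. World frame = base frame: x ahead of the robot, y to its left, z up, the work surface at z = 0. Lengths are in m, angles in rad, forces in N, time in s.
With the tool pointing down it reaches from about 0.325 to 0.775 m from the base axis. Payload 9.3 kg.
Tool frame: the origin (TCP) lies midway between the tips of the shut fingers; the grasp point (between the pads) lies 19 mm behind it; z points along the fingers, y is the line along which they close (so a half turn about z gives the same grasp; the last joint's range is limited). The gripper opens to 85 mm and grips with 20 to 120 N. Pads are 22 mm wide; open, the fingers measure 114 mm over their backs; the gripper's body (76 mm by 85 mm) begins 54 mm behind the grasp point. The pads swing forward as they close: fully open they stand 13 mm farther back than shut.
Start: joints at [1.032, 0.259, 0.021, 1.334, 0, 1.418], TCP at [0.207, 0.51, 0.231] pointing down, gripper open.
Joint ranges: [-3.04, 3.04], [-0.91, 1.82], [-1.04, 1.36], [-1.92, 1.95], [-1.52, 1.45], [-3.14, 3.14]. Speed limits (rad/s): [2.22, 2.22, 2.79, 3.14, 3.14, 3.14].

INTERFACE

Orientations are given as a rotation vector (axis times angle).
In Python, from rig import r, eyes gives the robot as it stands. The module is installed in compiled form; this text tells all that it offers.
- The arm moves only by the tool send_rows, never from a script. Its argument "commands" is a list of rows, each a list of 7 numbers: the turn, a rotation vector about the tool's x, y, z in units of 5 degrees (1.0 is 5 degrees), then the shift along the tool's x, y, z in mm, then the opening, from -1 (shut) to 1 (fully open). A call has 1 to 5 rows; each row is the pose to reach, as a shift and turn from the pose commanded when the call began, along the tool's axes at that moment; what a row does not reach only later rows make up. A row lasts 1/8 s, in which the tool goes at most 62.5 mm and 10.7 degrees, less where a joint would pass 70% of its speed; a pose out of reach is approached as far as the arm can. A call with a gripper value outside its range is refused whole. The fingers move at their own pace and stop on an object; the grip force is fixed at half the most. Time passes only in rows, so rows that repeat a pose let the fingers close. It gives the time, the measured TCP pose, the force, the opening and the grip force at its end, in the units of the state.
- r.state(): the state, without advancing time (a new reading comes with each control period).
- eyes.get_image(name): name is "side" or "top"; returns a dict with "image" (480x640x3 uint8, blue, green, red), "camera_matrix" (3x3 intrinsics, pixels), "T" (4x4, takes a point from camera to world coordinates). Camera axes: x right, y down, z forward; pixel columns grow to the right and rows downward; lengths in m; the calibration is good to about 2 mm. A picture is of the moment at which its call begins. There is no depth.
- r.sign_off(): hands the job in; it is judged then, once.
The state is a dict: "t": time; "qpos": joint angles; "qvel": joint speeds; "joint_torque": joint torques, N m; "tool_pos": TCP position; "orientation": TCP orientation; "ft_force": force on the tool from outside, world axes, zero at the start; "wrist_torque": the same for the moment, N m; "finger_gap": finger opening in m; "gripper_force": force on a finger pad.
Only numpy, scipy, OpenCV 4.12 (cv2) and the standard library are available. Lean on these libraries where they do the work, as an engineer would, in place of code of your own. Each camera call takes 0.05 s, during which the arm holds its last target. There are 200 camera calls.

## Working session

There is one attempt and no reset: what is moved stays moved. The work goes in short steps, Python scripts to look and compute and a tool call to move; the robot and the scene stay as the last step left them, time stands still between calls to the robot, and variables do not carry over. Pictures are saved under pics/ and viewed, at most 10 in all, crops included, and the job is handed in when it is done.

Besides the shell and the picture viewer there is one more tool, called after "Request:" by a JSON object that holds its "fn" and its "kwargs". send_rows: Moves the arm, as the interface text tells. Its arguments: {"type":"object","properties":{"commands":{"type":"array","items":{"type":"array","items":{"type":"number"}}}},"required":["commands"]}

```bash
mkdir -p pics; python3 - <<'E'
from rig import r,eyes
import cv2,numpy as np
np.set_printoptions(precision=4,suppress=True)
for n in("side","top"):
    d=eyes.get_image(n);cv2.imwrite(f"pics/{n}0.png",d["image"]);print(n,d["camera_matrix"],d["T"])
s=r.state();print({k:np.round(v,4) for k,v in s.items()})
E
```

```text
side [[469.0184   0.     312.7121]
 [  0.     469.0184 247.8105]
 [  0.       0.       1.    ]] [[ 0.8676 -0.3188  0.3816  0.2905]
 [-0.4968 -0.5217  0.6935 -0.4906]
 [-0.022  -0.7913 -0.611   0.5939]
 [ 0.      0.      0.      1.    ]]
top [[437.665    0.     321.0821]
 [  0.     437.665  237.4993]
 [  0.       0.       1.    ]] [[-0.0201 -0.998   0.0606  0.5456]
 [-0.9998  0.0198 -0.006   0.0777]
 [ 0.0048 -0.0607 -0.9981  0.7454]
 [ 0.      0.      0.      1.    ]]
{'t': np.float64(0.1), 'qpos': array([1.0324, 0.2592, 0.0208, 1.3337, 0.    , 1.4182]), 'qvel': array([0.0012, 0.0008, 0.0022, 0.0006, 0.002 , 0.0005]), 'joint_torque': array([  0.0054, -55.6693,  34.5071,   0.0116,  -0.0001,   0.    ]), 'tool_pos': array([0.2068, 0.5094, 0.2307]), 'orientation': array([-0.6021, -3.0829,  0.0018]), 'ft_force': array([ 0.3507,  0.5225, -0.0708]), 'wrist_torque': array([-0.015 ,  0.0388,  0.0008]), 'gripper_force': np.float64(0.0), 'finger_gap': np.float64(0.0856)}
```

View pics/side0.png

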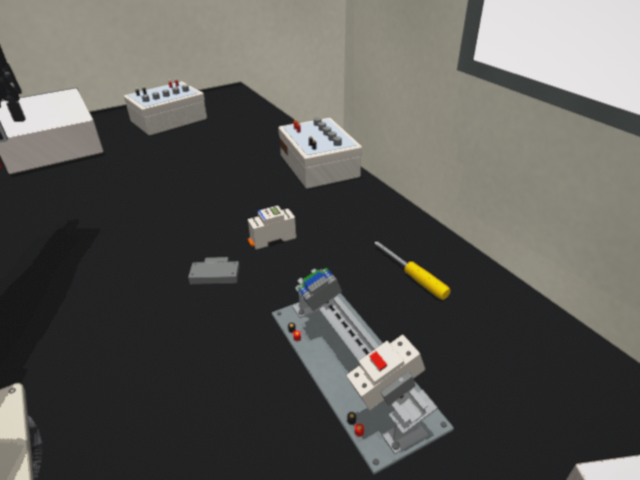

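View pics/top0.png

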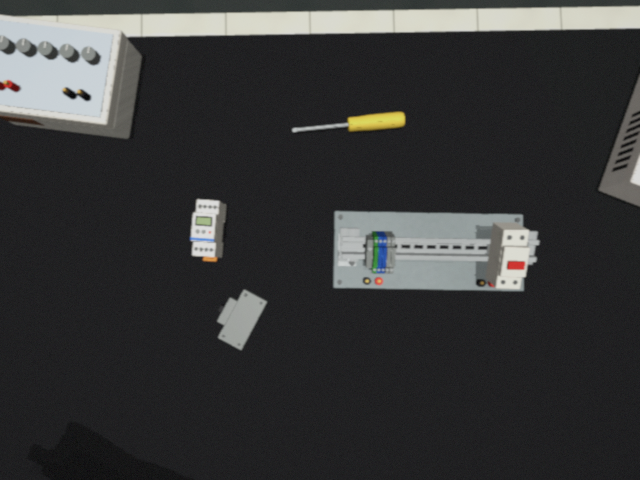

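The side view shows the meter near (272,228), the breaker at (214,270) and the stand from (275,315) to (450,430). The top view shows the meter at (207,230) with its orange tab at (210,259), so its top points to world +x. The rail runs between about (340,248) and (538,245), and its sockets face the robot. I'll zoom in for details next.

```bash
python3 - <<'E'
import cv2,numpy as np
a=cv2.imread("pics/top0.png");b=cv2.imread("pics/side0.png")
z=lambda i,x,y,w,h,k:cv2.resize(i[y:y+h,x:x+w],None,fx=k,fy=k,interpolation=cv2.INTER_CUBIC)
A=z(a,180,190,60,80,5);B=z(b,235,195,75,60,5)
C=np.zeros((800-200,800,3),np.uint8)
C[:400,:300]=A;C[:300,300:675]=B
cv2.imwrite("pics/c1.png",C[:400])
C=np.zeros((600,800,3),np.uint8)
D=z(a,325,200,225,100,3.5);C[:350,:787]=D[:350,:787]
cv2.imwrite("pics/c2.png",C[:350])
E
```

```text
(no output)
```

View pics/c1.png

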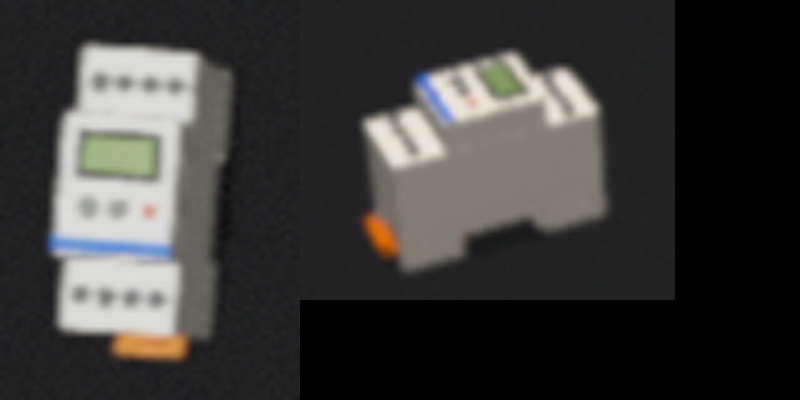

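View pics/c2.png

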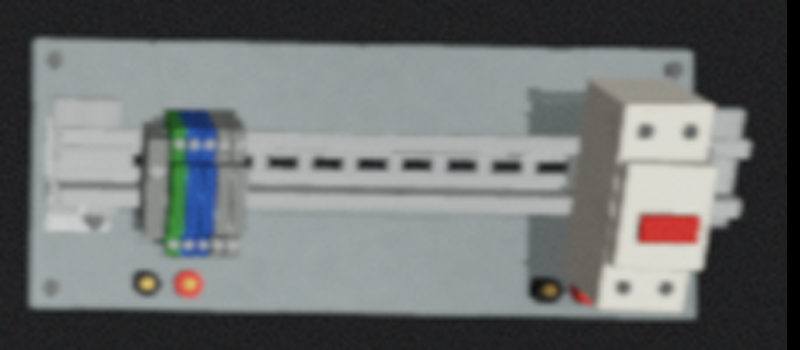

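The crops give usable corners. On the meter, the shoulder corners are at about (196.4,198.8), (220,200.4), (191.6,255.6) and (216,257.4). The rail's upper edge runs from (395.6,237.7) to (490,239.4), and the stand's plate corners are also clear. Next I'll turn these into positions.

```bash
cat > h.py <<'E'
import numpy as np,cv2
from scipy.spatial.transform import Rotation as R
np.set_printoptions(precision=4,suppress=True)
K={'side':(469.0184,312.7121,247.8105),'top':(437.665,321.0821,237.4993)}
T={'side':np.array([[0.8676,-0.3188,0.3816,0.2905],[-0.4968,-0.5217,0.6935,-0.4906],[-0.022,-0.7913,-0.611,0.5939]]),
'top':np.array([[-0.0201,-0.998,0.0606,0.5456],[-0.9998,0.0198,-0.006,0.0777],[0.0048,-0.0607,-0.9981,0.7454]])}
def ray(c,p):
    f,u,v=K[c];d=T[c][:,:3]@[(p[0]-u)/f,(p[1]-v)/f,1];return T[c][:,3],d
def plane(c,p,z):
    o,d=ray(c,p);return o+d*(z-o[2])/d[2]
def tri(a,b):
    o,d=ray('top',a);q,e=ray('side',b);k=np.linalg.lstsq(np.c_[d,-e],q-o,rcond=None)[0]
    x,y=o+d*k[0],q+e*k[1];return (x+y)/2,np.linalg.norm(x-y)
def proj(c,P):
    f,u,v=K[c];q=T[c][:,:3].T@(np.asarray(P)-T[c][:,3]);return np.array([f*q[0]/q[2]+u,f*q[1]/q[2]+v])
E
python3 - <<'E'
from h import *
t=[(196.4,198.8),(220,200.4),(191.6,255.6),(216,257.4)]
s=[None,(295,217),(247.6,219),(255.4,228.6)]
print("meter shoulder corners z53");P=[plane('top',p,.053) for p in t]
for p,q,k in zip(P,s,t): print(p,tri(k,q) if q else '')
print('centre',np.mean(P,0),'yaw',[np.degrees(np.arctan2(*(P[i]-P[j])[1::-1])) for i,j in((0,2),(1,3))], [np.linalg.norm(P[i]-P[j]) for i,j in((0,2),(1,3),(0,1),(2,3))])
N=[plane('top',(180+a/5,190+b/5),.067) for a,b in((62,110),(184,122),(48,250),(170,258))];print('nose',N,np.mean(N,0))
c=lambda a,b:(325+a/3.5,200+b/3.5)
S=[plane('top',c(*p),.008) for p in((33,38),(693,50),(697,317),(30,307))];print('stand',S,np.mean(S,0))
U=[plane('top',c(*p),.081) for p in((247,132),(578,138))];L=[plane('top',c(*p),.069) for p in((247,207),(570,213))]
print('rail',U,L)
# side-view epipolar: rail upper edge by colours
a=cv2.imread('pics/side0.png');cv2.imwrite('pics/c3.png',cv2.resize(a[260:400,290:430],None,fx=4,fy=4,interpolation=cv2.INTER_CUBIC))
E
```

```text
meter shoulder corners z53
[0.6533 0.2707 0.053 ] 
[0.65   0.2332 0.053 ] (array([0.6497, 0.2335, 0.0524]), np.float64(0.0008791514610105606))
[0.5631 0.2785 0.053 ] (array([0.5628, 0.2789, 0.052 ]), np.float64(0.0006876006412264292))
[0.5595 0.2401 0.053 ] (array([0.5608, 0.2397, 0.0522]), np.float64(0.0028402436778833776))
centre [0.6064 0.2556 0.053 ] yaw [np.float64(-4.958312602512707), np.float64(-4.335621089573886)] [np.float64(0.09053649393538686), np.float64(0.09077552606055371), np.float64(0.03763809396898122), np.float64(0.03862556836387239)]
nose [array([0.6305, 0.2731, 0.067 ]), array([0.626 , 0.2352, 0.067 ]), array([0.5869, 0.2775, 0.067 ]), array([0.5837, 0.2397, 0.067 ])] [0.6068 0.2564 0.067 ]
stand [array([0.6351, 0.0497, 0.008 ]), array([ 0.623 , -0.2702,  0.008 ]), array([ 0.4943, -0.2659,  0.008 ]), array([0.5056, 0.054 , 0.008 ])] [ 0.5645 -0.1081  0.008 ]
rail [array([ 0.5834, -0.0397,  0.081 ]), array([ 0.5779, -0.1837,  0.081 ])] [array([ 0.5509, -0.0408,  0.069 ]), array([ 0.5454, -0.1835,  0.069 ])]
```

View pics/c3.png

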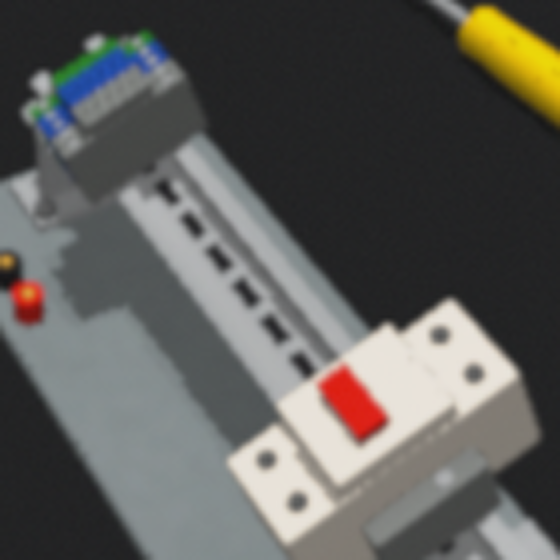

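The side crop shows the rail's lower edge from about (320.8,310) to (358.8,363.8) and its upper edge from about (341,296) to (381,342). I'll cross-check the rail height with these, then plan the grasp.

```bash
cat >> h.py <<'E'
Rz=lambda a:R.from_euler('z',a,degrees=True)
Ry=lambda a:R.from_euler('y',a,degrees=True)
def delta(s,p,rot):
    """from state s (dict or (pos,rotvec)) to target: turn units, shift mm in the tool axes"""
    p0,r0=s;A=R.from_rotvec(r0)
    return (A.inv()*rot).as_rotvec(degrees=True)/5, A.inv().apply(np.asarray(p)-p0)*1000
E
python3 - <<'E'
from h import *
from rig import r
c=lambda a,b:(325+a/3.5,200+b/3.5); e=lambda a,b:(290+a/4,260+b/4)
for l,ss in ((((247,207),(570,213)),((123,200),(275,415))),(((247,132),(578,138)),((205,145),(365,330)))):
    o,d1=ray('top',c(*l[0]));_,d2=ray('top',c(*l[1]));n=np.cross(d1,d2)
    for p in ss:
        q,d=ray('side',e(*p));print(q+d*(n@(o-q))/(n@d))
s=r.state();S=(s['tool_pos'],s['orientation'])
A=R.from_rotvec(S[1]);print('tool axes',A.as_matrix())
# tool for meter: z down, x along meter -x or +x
for k in(0,180):
    rot=Rz(-4.65)*R.from_euler('x',180,degrees=True)*Rz(k)
    for z in(.15,.02):print(k,delta(S,[.6065,.256,z],rot))
E
```

```text
[ 0.551  -0.0376  0.067 ]
[ 0.5468 -0.1498  0.0596]
[ 0.5826 -0.0473  0.089 ]
[ 0.5782 -0.1565  0.0924]
tool axes [[-0.9265  0.3763 -0.0006]
 [ 0.3763  0.9265 -0.001 ]
 [ 0.0002 -0.0012 -1.    ]]
0 (array([-0.0063,  0.019 , 32.5096]), array([-465.6441,  -84.2692,   80.7259]))
0 (array([-0.0063,  0.019 , 32.5096]), array([-465.6706,  -84.1129,  210.7258]))
180 (array([-0.0133, -0.0044, -3.4904]), array([-465.6441,  -84.2692,   80.7259]))
180 (array([-0.0133, -0.0044, -3.4904]), array([-465.6706,  -84.1129,  210.7258]))
```

Request:
{"fn": "send_rows", "kwargs": {"commands": [[0,0,-0.7,-60,-12,15,1],[0,0,-1.4,-120,-24,30,1],[0,0,-2.1,-180,-36,45,1],[0,0,-2.8,-240,-48,60,1],[0,0,-3.5,-300,-60,75,1]]}}

```text
t: 0.72
tool_pos: [0.4617, 0.341, 0.1562]
orientation: [-0.123, -3.139, 0.0]
ft_force: [0.6, 1.1, 0.1]
finger_gap: 0.0855
gripper_force: 0.0
```

```bash
cat > d.py <<'E'
import sys
from h import *
from rig import r
def go(p,rot):
    s=r.state();t,x=delta((s['tool_pos'],s['orientation']),p,rot)
    print('t',round(float(s['t']),2),'pos',s['tool_pos'],'turn',t,'shift',x,'F',s['ft_force'],'gap',s['finger_gap'])
E
python3 -c "
from d import *
rot=Rz(-4.65)*R.from_euler('x',180,degrees=True)*Rz(180)
go([.6065,.256,.12],rot);go([.6065,.256,.018],rot)"
```

```text
t 0.72 pos [0.4617 0.341  0.1562] turn [-0.0013 -0.0036  0.0323] shift [-151.0572  -73.4429   36.1366] F [0.6086 1.1037 0.1163] gap 0.08545813536203803
t 0.72 pos [0.4617 0.341  0.1562] turn [-0.0013 -0.0036  0.0323] shift [-151.089   -73.4311  138.1366] F [0.6086 1.1037 0.1163] gap 0.08545813536203803
```

Request:
{"fn": "send_rows", "kwargs": {"commands": [[0,0,0,-50,-24,10,1],[0,0,0,-100,-48,20,1],[0,0,0,-151,-73.4,36,1],[0,0,0,-151,-73.4,36,1],[0,0,0,-151,-73.4,36,1]]}}

```text
t: 1.35
tool_pos: [0.6046, 0.2569, 0.1203]
orientation: [-0.127, -3.138, 0.0]
ft_force: [-1.4, 0.7, -0.2]
finger_gap: 0.0858
gripper_force: 0.0
```

```bash
python3 -c "
from d import *
rot=Rz(-4.65)*R.from_euler('x',180,degrees=True)*Rz(180)
go([.6065,.256,.018],rot)
from rig import eyes
a=eyes.get_image('side')['image'];b=eyes.get_image('top')['image']
cv2.imwrite('pics/c4.png',np.hstack([cv2.resize(a[140:300,180:340],(400,400)),cv2.resize(b[150:310,120:280],(400,400))]))"
```

```text
t 1.35 pos [0.6046 0.2569 0.1203] turn [-0.0037 -0.0171  0.0018] shift [ -2.1606  -0.7346 102.2619] F [-1.3618  0.688  -0.1589] gap 0.08576461987214067
```

View pics/c4.png

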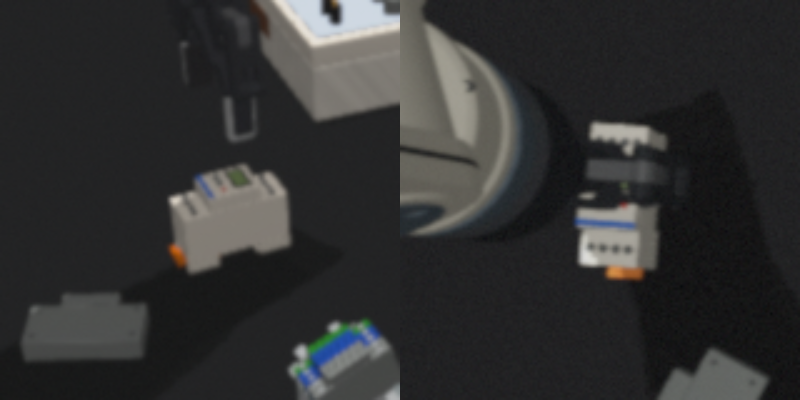

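The gripper straddles the meter, so I'll descend and grip.

Request:
{"fn": "send_rows", "kwargs": {"commands": [[0,0,0,0,0,40,1],[0,0,0,0,0,80,1],[0,0,0,0,0,102,1],[0,0,0,0,0,102,1],[0,0,0,0,0,102,1]]}}

```text
t: 2.08
tool_pos: [0.6052, 0.2579, 0.0205]
orientation: [0.125, 3.137, 0.001]
ft_force: [1.1, 0.1, 0.2]
finger_gap: 0.0852
gripper_force: 0.0
```

Request:
{"fn": "send_rows", "kwargs": {"commands": [[0,0,0,0,0,0,-1],[0,0,0,0,0,0,-1],[0,0,0,0,0,0,-1],[0,0,0,0,0,0,-1],[0,0,0,0,0,0,-1]]}}

```text
t: 2.7
tool_pos: [0.6053, 0.2572, 0.0196]
orientation: [0.126, 3.138, 0.001]
ft_force: [-1.6, -0.4, 5.6]
finger_gap: 0.0356
gripper_force: 60.5
```

Request:
{"fn": "send_rows", "kwargs": {"commands": [[0,0,0,0,0,0,-1],[0,0,0,0,0,-50,-1],[0,0,0,0,0,-100,-1],[0,0,0,0,0,-150,-1],[0,0,0,0,0,-150,-1]]}}

```text
t: 3.32
tool_pos: [0.6065, 0.2576, 0.173]
orientation: [0.126, 3.132, 0.003]
ft_force: [-0.4, 0.7, -1.6]
finger_gap: 0.0352
gripper_force: 60.4
```

```bash
cat >> d.py <<'E'
RR=Rz(-2.05)*Ry(-20); RO=np.array([.5644,-.110,.075])
G=R.from_euler('y',180,degrees=True); TM=np.array([-.0012,0,.0196])  # meter in tool
HK=np.array([.0182,0,.007])
def hook(dx,dz,tilt):
    """tool pose with hook point at rail edge + dx,dz (mm, rail axes)"""
    M=RR*Ry(tilt); h=RO+RR.apply([.0175+dx/1e3,0,-.00115+dz/1e3])
    o=h-M.apply(HK); t=M*G.inv(); return o-t.apply(TM),t
E
python3 -c "
from d import *
for a in((6,50,15),(6,8,15),(6,2,15)): print(a,hook(*a)[0]); go(*hook(*a))"
```

```text
(6, 50, 15) [ 0.5494 -0.1095  0.1398]
t 3.33 pos [0.6065 0.2576 0.173 ] turn [ 0.0034 -0.9251 -0.5118] shift [  27.7064 -370.5119   32.1787] F [-0.3714  0.7182 -1.6304] gap 0.035183371327597746
(6, 8, 15) [ 0.5637 -0.11    0.1003]
t 3.33 pos [0.6065 0.2576 0.173 ] turn [ 0.0034 -0.9251 -0.5118] shift [  13.6115 -369.966    71.7392] F [-0.3714  0.7182 -1.6304] gap 0.035183371327597746
(6, 2, 15) [ 0.5658 -0.11    0.0947]
t 3.33 pos [0.6065 0.2576 0.173 ] turn [ 0.0034 -0.9251 -0.5118] shift [  11.598  -369.888    77.3907] F [-0.3714  0.7182 -1.6304] gap 0.035183371327597746
```

Request:
{"fn": "send_rows", "kwargs": {"commands": [[0,0,0,4,-50,0,-1],[0,-0.3,-0.1,9,-100,0,-1],[0,-0.5,-0.2,14,-160,0,-1],[0,-0.7,-0.35,19,-220,0,-1],[0,-0.9,-0.5,23,-280,0,-1]]}}

```text
t: 3.95
tool_pos: [0.5583, -0.0217, 0.1674]
orientation: [0.055, 3.064, -0.005]
ft_force: [1.1, -1.0, -1.5]
finger_gap: 0.0354
gripper_force: 60.5
```

```bash
python3 -c "
from d import *
go(*hook(6,50,15))"
```

```text
t 3.95 pos [ 0.5583 -0.0217  0.1674] turn [-0.0188 -0.1164 -0.0015] shift [  7.8562 -87.983   27.2284] F [ 1.0698 -1.0007 -1.5131] gap 0.03536495855950848
```

Request:
{"fn": "send_rows", "kwargs": {"commands": [[0,0,0,4,-40,10,-1],[0,-0.1,0,8,-80,20,-1],[0,-0.1,0,8,-86,27,-1],[0,-0.1,0,8,-86,27,-1],[0,-0.1,0,8,-86,27,-1]]}}

```text
t: 4.58
tool_pos: [0.5506, -0.1049, 0.1413]
orientation: [0.054, 3.054, -0.004]
ft_force: [-0.4, -0.6, -1.6]
finger_gap: 0.0352
gripper_force: 60.7
```

```bash
python3 -c "
from d import *
go(*hook(6,50,15));go(*hook(6,6,15))
from rig import eyes
a=eyes.get_image('side')['image'];b=eyes.get_image('top')['image']
cv2.imwrite('pics/s5.png',a);cv2.imwrite('pics/t5.png',b)
cv2.imwrite('pics/c5.png',np.hstack([cv2.resize(a[200:400,270:440],None,fx=3,fy=3),cv2.resize(b[170:310,370:465],None,fx=3,fy=600/140)[:,:285]]))"
```

```text
t 4.58 pos [ 0.5506 -0.1049  0.1413] turn [-0.0148 -0.0052  0.0022] shift [ 1.1957 -4.6421  1.412 ] F [-0.4157 -0.6056 -1.5625] gap 0.035234475158764704
t 4.58 pos [ 0.5506 -0.1049  0.1413] turn [-0.0148 -0.0052  0.0022] shift [-10.2118  -4.5894  43.9075] F [-0.4157 -0.6056 -1.5625] gap 0.035234475158764704
```

View pics/c5.png

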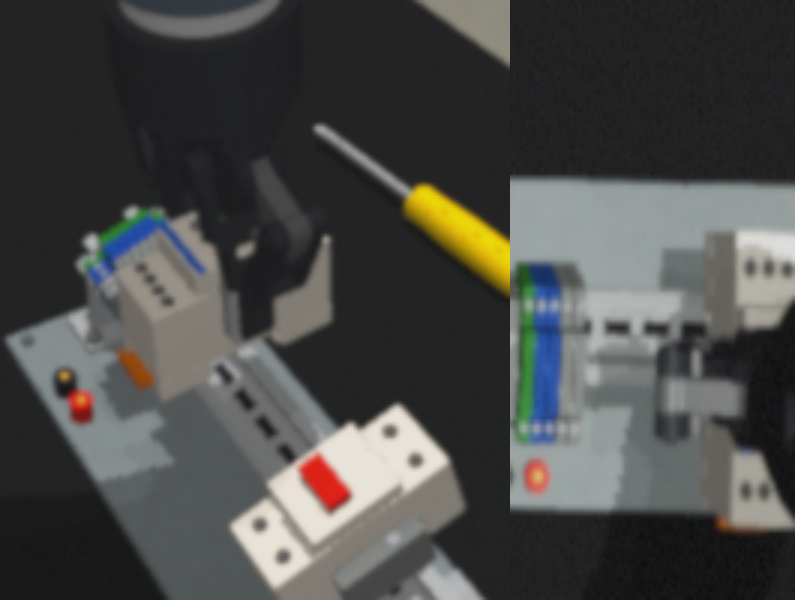

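The meter hangs over the free stretch, hook end uphill. Its side corners in the side view are at about (325,332.7), (380.7,307.3), (379.3,279.3) and (323.3,306). I'll compare these with the grasp model.

```bash
python3 -c "
from d import *
s=r.state();A=R.from_rotvec(s['orientation']);M=A*G;o=s['tool_pos']+A.apply(TM);print(o)
m=lambda *p:o+M.apply(np.array(p)/1e3)
for p in((-45,-18,0),(45,-18,0),(45,-18,53),(-45,-18,53)):print(p,proj('side',m(*p)))
for p in((45,18,53),(-45,18,53),(45,18,0),(-45,18,0)):print(p,proj('top',m(*p)), (proj('top',m(*p))-[370,170])*[3,600/140]+[510,0])
# rail features
q=lambda *p:RO+RR.apply(np.array(p)/1e3)
for y in(-50,40):print('rail edge lo,up',proj('side',q(-17.5,y,0)),proj('side',q(17.5,y,0)))
e=lambda a,b:(290+a/4,260+b/4);print('seen lo',e(123,200),e(275,415))
"
```

```text
[ 0.5537 -0.105   0.1222]
(-45, -18, 0) [324.5883 332.9227]
(45, -18, 0) [380.5918 305.7337]
(45, -18, 53) [380.2914 278.4418]
(-45, -18, 53) [321.0928 305.9292]
(45, 18, 53) [445.8206 223.9015] [737.4618 231.0066]
(-45, 18, 53) [444.2393 292.824 ] [732.7179 526.3884]
(45, 18, 0) [435.1349 224.0645] [705.4046 231.7048]
(-45, 18, 0) [433.7286 287.1413] [701.1859 502.0341]
rail edge lo,up [362.5278 364.371 ] [382.923  349.6807]
rail edge lo,up [330.4641 322.3477] [349.2452 309.2214]
seen lo (320.75, 310.0) (358.75, 363.75)
```

```bash
sed -i 's/.5644,-.110,.075/.5646,-.105,.075/' d.py; python3 -c "
from d import *
for a in ((5,8,18),(5,1,18)):go(*hook(*a))"
```

```text
t 4.67 pos [ 0.5508 -0.1048  0.1417] turn [-0.0188  0.6022  0.0073] shift [-9.205   0.39   41.5811] F [-0.3065  0.3039 -1.3394] gap 0.03539632422019005
t 4.67 pos [ 0.5508 -0.1048  0.1417] turn [-0.0188  0.6022  0.0073] shift [-11.0155   0.3997  48.343 ] F [-0.3065  0.3039 -1.3394] gap 0.03539632422019005
```

Request:
{"fn": "send_rows", "kwargs": {"commands": [[0,0.3,0,-3,0,14,-1],[0,0.6,0,-6,0,28,-1],[0,0.6,0,-9.2,0.4,38,-1],[0,0.6,0,-9.2,0.4,41.6,-1],[0,0.6,0,-9.2,0.4,41.6,-1]]}}

```text
t: 5.3
tool_pos: [0.5631, -0.106, 0.1005]
orientation: [0.057, 3.107, -0.003]
ft_force: [-0.5, -0.4, -1.2]
finger_gap: 0.0352
gripper_force: 60.6
```

```bash
python3 -c "
from d import *
for a in ((5,8,18),(5,1,18),(5,-2,18)):go(*hook(*a))"
```

```text
t 5.3 pos [ 0.5631 -0.106   0.1005] turn [-0.0178 -0.0078 -0.0116] shift [-0.4641  1.0417 -0.5579] F [-0.4639 -0.4363 -1.2095] gap 0.035217580210087425
t 5.3 pos [ 0.5631 -0.106   0.1005] turn [-0.0178 -0.0078 -0.0116] shift [-2.6318  1.0542  6.098 ] F [-0.4639 -0.4363 -1.2095] gap 0.035217580210087425
t 5.3 pos [ 0.5631 -0.106   0.1005] turn [-0.0178 -0.0078 -0.0116] shift [-3.5608  1.0596  8.9505] F [-0.4639 -0.4363 -1.2095] gap 0.035217580210087425
```

Request:
{"fn": "send_rows", "kwargs": {"commands": [[0,0,0,-1,0,2,-1],[0,0,0,-2,0,5,-1],[0,0,0,-2.6,0,7,-1],[0,0,0,-2.6,0,7,-1],[0,0,0,-2.6,0,7,-1]]}}

```text
t: 5.92
tool_pos: [0.5662, -0.1061, 0.094]
orientation: [0.057, 3.106, -0.004]
ft_force: [-0.8, -0.6, -0.5]
finger_gap: 0.0352
gripper_force: 60.6
```

Request:
{"fn": "send_rows", "kwargs": {"commands": [[0,0,0,-0.15,0,0.5,-1],[0,0,0,-0.15,0,0.5,-1],[0,0,0,-0.3,0,1,-1],[0,0,0,-0.3,0,1,-1],[0,0,0,-0.3,0,1,-1]]}}

```text
t: 6.55
tool_pos: [0.5665, -0.1062, 0.0929]
orientation: [0.057, 3.106, -0.004]
ft_force: [-0.5, 0.0, -2.4]
finger_gap: 0.0355
gripper_force: 60.6
```

```bash
cat >> d.py <<'E'
def where():
    s=r.state();A=R.from_rotvec(s['orientation']);M=A*G;h=s['tool_pos']+A.apply(TM)+M.apply(HK)
    e=RR.inv().apply(h-RO)*1e3-[17.5,0,-1.15];print('t %.2f'%s['t'],'hook dx,y,dz',e,'tilt',(RR.inv()*M).as_euler('yxz',degrees=True),'F rail',RR.inv().apply(s['ft_force']),'trq',s['wrist_torque'],'gap',s['finger_gap'])
E
python3 -c "
from d import *
where()"
```

```text
t 6.55 hook dx,y,dz [ 4.9849 -1.1372 -0.6325] tilt [18.0033 -0.1122 -0.0224] F rail [-1.2596  0.0227 -2.1098] trq [ 0.0189  0.0194 -0.0043] gap 0.035507109041336325
```

Not in contact yet, so I'll keep stepping in.

Request:
{"fn": "send_rows", "kwargs": {"commands": [[0,0,0,-0.15,0,0.5,-1],[0,0,0,-0.15,0,0.5,-1],[0,0,0,-0.3,0,1,-1],[0,0,0,-0.3,0,1,-1],[0,0,0,-0.3,0,1,-1]]}}

```text
t: 7.18
tool_pos: [0.5668, -0.1061, 0.0919]
orientation: [0.057, 3.106, -0.004]
ft_force: [0.2, 0.2, -1.5]
finger_gap: 0.0358
gripper_force: 60.6
```

Request:
{"fn": "send_rows", "kwargs": {"commands": [[0,0,0,-0.15,0,0.5,-1],[0,0,0,-0.15,0,0.5,-1],[0,0,0,-0.15,0,0.5,-1],[0,0,0,-0.15,0,0.5,-1]]}}

```text
t: 7.68
tool_pos: [0.567, -0.1062, 0.0915]
orientation: [0.057, 3.106, -0.004]
ft_force: [0.2, -0.4, -1.7]
finger_gap: 0.0353
gripper_force: 60.6
```

```bash
python3 -c "
from d import *
where()"
```

```text
t 7.67 hook dx,y,dz [ 4.9573 -1.1246 -2.1775] tilt [18.0018 -0.112  -0.0198] F rail [-0.3971 -0.4    -1.6979] trq [ 0.0236  0.0442 -0.032 ] gap 0.035307108494472085
```

Request:
{"fn": "send_rows", "kwargs": {"commands": [[0,0,0,-0.15,0,0.5,-1],[0,0,0,-0.15,0,0.5,-1],[0,0,0,-0.15,0,0.5,-1],[0,0,0,-0.15,0,0.5,-1]]}}

```text
t: 8.18
tool_pos: [0.5672, -0.1062, 0.091]
orientation: [0.057, 3.106, -0.004]
ft_force: [-0.9, 0.2, -0.3]
finger_gap: 0.0352
gripper_force: 60.7
```

Request:
{"fn": "send_rows", "kwargs": {"commands": [[0,0,0,-0.15,0,0.5,-1],[0,0,0,-0.15,0,0.5,-1],[0,0,0,-0.15,0,0.5,-1],[0,0,0,-0.15,0,0.5,-1]]}}

```text
t: 8.68
tool_pos: [0.5672, -0.1062, 0.0909]
orientation: [0.057, 3.106, -0.004]
ft_force: [-3.0, 0.2, 5.0]
finger_gap: 0.035
gripper_force: 61.4
```

```bash
python3 -c "
from d import *
where()"
```

```text
t 8.68 hook dx,y,dz [ 4.9579 -1.1423 -2.8301] tilt [17.9927 -0.1219 -0.0172] F rail [-1.0923  0.1304  5.7198] trq [ 0.1335  0.6202 -0.0092] gap 0.034957824485964316
```

Contact came about 0.5 mm past the modelled depth with the lip past the edge, so this is most likely the recess floor on the flange. Next I'll slide down the slope in stages while easing the tilt.

```bash
python3 -c "
from d import *
RO[:]=RO+RR.apply([0,-.00114,0])
for a in ((5,-2.4,18),(3.3,-1.8,16),(2,-1.25,14.5),(0,-.85,13),(-1,-.85,13),(-2,-.85,13)):print(a);go(*hook(*a))" | sed 's/pos.*turn/turn/;s/F.*//'
```

```text
(5, -2.4, 18)
t 8.68 turn [-0.0221  0.0015 -0.0108] shift [ 0.0912 -0.0412 -0.4245] 
(3.3, -1.8, 16)
t 8.68 turn [-0.0223 -0.3985 -0.0104] shift [ 2.3214 -0.0421  0.2147] 
(2, -1.25, 14.5)
t 8.68 turn [-0.0225 -0.6985 -0.0101] shift [ 4.0329 -0.0429  0.6162] 
(0, -0.85, 13)
t 8.68 turn [-0.0226 -0.9985 -0.0098] shift [ 6.35   -0.0436  1.3845] 
(-1, -0.85, 13)
t 8.68 turn [-0.0226 -0.9985 -0.0098] shift [ 7.3011 -0.0439  1.6934] 
(-2, -0.85, 13)
t 8.68 turn [-0.0226 -0.9985 -0.0098] shift [ 8.2522 -0.0442  2.0023]
```

Request:
{"fn": "send_rows", "kwargs": {"commands": [[0,0,0,0.1,0,-0.8,-1],[0,-0.2,0,1.2,0,-0.5,-1],[0,-0.4,0,2.3,0,-0.2,-1],[0,-0.7,0,4,0,0.2,-1],[0,-0.7,0,4,0,0.2,-1]]}}

```text
t: 9.3
tool_pos: [0.5625, -0.1059, 0.09]
orientation: [0.056, 3.045, -0.005]
ft_force: [-0.6, 0.1, -1.2]
finger_gap: 0.0351
gripper_force: 60.7
```

```bash
python3 -c "
from d import *
where()"
```

```text
t 9.30 hook dx,y,dz [ 1.3693 -0.9856 -1.0737] tilt [14.5078 -0.1069 -0.033 ] F rail [-0.9885  0.0786 -0.9697] trq [ 0.0263  0.1366 -0.0235] gap 0.03505258431767515
```

```bash
python3 -c "
from d import *
RO[:]=RO+RR.apply([0,-.0010,0])
for a in ((0.5,-.9,13),(-.5,-.85,13),(-1,-.85,13),(-2,-.85,13)):print(a);go(*hook(*a))" | sed 's/pos.*turn/turn/;s/F.*//'
```

```text
(0.5, -0.9, 13)
t 9.3 turn [-0.0192 -0.3016 -0.0115] shift [ 1.2099 -0.0556  0.5645] 
(-0.5, -0.85, 13)
t 9.3 turn [-0.0192 -0.3016 -0.0115] shift [ 2.1905 -0.0562  0.7666] 
(-1, -0.85, 13)
t 9.3 turn [-0.0192 -0.3016 -0.0115] shift [ 2.6746 -0.0565  0.8919] 
(-2, -0.85, 13)
t 9.3 turn [-0.0192 -0.3016 -0.0115] shift [ 3.6427 -0.0571  1.1424]
```

Request:
{"fn": "send_rows", "kwargs": {"commands": [[0,-0.15,0,0.6,0,0.3,-1],[0,-0.3,0,1.2,0,0.55,-1],[0,-0.3,0,1.2,0,0.55,-1],[0,-0.3,0,1.2,0,0.55,-1]]}}

```text
t: 9.8
tool_pos: [0.5621, -0.106, 0.0894]
orientation: [0.055, 3.019, -0.006]
ft_force: [-0.8, -0.3, -0.5]
finger_gap: 0.0354
gripper_force: 60.7
```

Request:
{"fn": "send_rows", "kwargs": {"commands": [[0,0,0,0.5,0,0.13,-1],[0,0,0,1.0,0,0.26,-1],[0,0,0,1.0,0,0.26,-1],[0,0,0,1.0,0,0.26,-1]]}}

```text
t: 10.3
tool_pos: [0.5615, -0.106, 0.0893]
orientation: [0.055, 3.018, -0.006]
ft_force: [1.1, 0.7, 1.8]
finger_gap: 0.0355
gripper_force: 60.7
```

```bash
python3 -c "
from d import *
where()"
```

```text
t 10.30 hook dx,y,dz [ 0.5868 -1.1928 -0.9944] tilt [12.9664 -0.1218 -0.0161] F rail [1.6064 0.6985 1.2803] trq [-0.0558 -0.2086 -0.0006] gap 0.035478112899391706
```

Request:
{"fn": "send_rows", "kwargs": {"commands": [[0,0,0,0.5,0,0.13,-1],[0,0,0,1.0,0,0.25,-1],[0,0,0,1.0,0,0.25,-1],[0,0,0,1.0,0,0.25,-1]]}}

```text
t: 10.8
tool_pos: [0.5607, -0.1061, 0.0891]
orientation: [0.055, 3.018, -0.006]
ft_force: [2.7, 1.1, 5.2]
finger_gap: 0.0356
gripper_force: 61.0
```

```bash
python3 -c "
from d import *
where()"
```

```text
t 10.80 hook dx,y,dz [-0.2646 -1.246  -0.9148] tilt [12.9441 -0.1268 -0.0146] F rail [4.3052 1.1803 3.9215] trq [-0.0228 -0.7364  0.0711] gap 0.03560412467052922
```

Request:
{"fn": "send_rows", "kwargs": {"commands": [[0,0,0,0.2,0,-0.4,-1],[0,0,0,0.5,0,-0.4,-1],[0,0,0,1.0,0,-0.25,-1],[0,0,0,1.0,0,-0.25,-1]]}}

```text
t: 11.3
tool_pos: [0.5604, -0.1061, 0.0891]
orientation: [0.055, 3.017, -0.006]
ft_force: [7.4, -0.3, -0.7]
finger_gap: 0.0355
gripper_force: 60.7
```

```bash
python3 -c "
from d import *
where()"
```

```text
t 11.30 hook dx,y,dz [-0.5092 -1.2367 -0.7907] tilt [12.8767 -0.1118 -0.0039] F rail [ 6.7585 -0.0102 -3.1998] trq [-0.0492 -1.6711  0.0516] gap 0.035533606230446005
```

Request:
{"fn": "send_rows", "kwargs": {"commands": [[0,0,0,0,0,-0.5,-1],[0,0,0,0.2,0,-1.0,-1],[0,0,0,0.2,0,-1.0,-1]]}}

```text
t: 11.68
tool_pos: [0.5602, -0.106, 0.0895]
orientation: [0.055, 3.017, -0.006]
ft_force: [10.9, -1.1, -5.2]
finger_gap: 0.0353
gripper_force: 60.5
```

```bash
python3 -c "
from d import *
where()"
```

```text
t 11.68 hook dx,y,dz [-0.5085 -1.2209 -0.3391] tilt [12.8925 -0.0962 -0.0099] F rail [ 8.5088 -0.7363 -8.6801] trq [-0.097  -2.1601  0.0348] gap 0.03528487962024381
```

The pull test shows the lip resisting at about 7 N, so the hook is engaged. I'll ease off and lower the tilt about the hook to about 11° before releasing.

```bash
python3 -c "
from d import *
RO[:]=RO+RR.apply([0,-.00122,0])
for a in ((-.4,-.75,12.9),(-.4,-.75,11)):print(a);go(*hook(*a))" | sed 's/pos.*turn/turn/;s/F.*//'
```

```text
(-0.4, -0.75, 12.9)
t 11.68 turn [-0.0183  0.0015 -0.0062] shift [-0.1991 -0.0291  0.3739] 
(-0.4, -0.75, 11)
t 11.68 turn [-0.0184 -0.3785 -0.0059] shift [ 0.2081 -0.0283  1.024 ]
```

Request:
{"fn": "send_rows", "kwargs": {"commands": [[0,0,0,-0.6,0,0.8,-1],[0,-0.2,0,-0.5,0,1.1,-1],[0,-0.38,0,-0.4,0,1.4,-1],[0,-0.38,0,-0.4,0,1.4,-1]]}}

```text
t: 12.18
tool_pos: [0.5601, -0.106, 0.0885]
orientation: [0.055, 2.984, -0.007]
ft_force: [8.1, -0.7, -2.8]
finger_gap: 0.0357
gripper_force: 60.9
```

```bash
python3 -c "
from d import *
where()"
```

```text
t 12.18 hook dx,y,dz [-0.4815 -1.2139 -0.7311] tilt [10.978  -0.1154 -0.0142] F rail [ 6.6947 -0.3699 -5.4138] trq [-0.1334 -1.6408  0.0206] gap 0.03567019911915303
```

Request:
{"fn": "send_rows", "kwargs": {"commands": [[0,0,0,0,0,0,-0.1],[0,0,0,0,0,0,0.3],[0,0,0,0,0,0,0.3],[0,0,0,0,0,0,0.3],[0,0,0,0,0,0,0.3]]}}

```text
t: 12.8
tool_pos: [0.5594, -0.1059, 0.0884]
orientation: [0.055, 2.986, -0.007]
ft_force: [-0.4, -0.3, 0.4]
finger_gap: 0.0557
gripper_force: 0.0
```

```bash
python3 -c "
from d import *
where()
from rig import eyes
a=eyes.get_image('side')['image']
cv2.imwrite('pics/c6.png',cv2.resize(a[230:390,290:430],None,fx=3.7,fy=3.7,interpolation=cv2.INTER_CUBIC))"
```

```text
t 12.80 hook dx,y,dz [-1.1699 -1.0915 -0.5791] tilt [11.1132 -0.1092 -0.0203] F rail [-0.2465 -0.3021  0.5549] trq [-0.003   0.0871 -0.0183] gap 0.05565323171290255
```

View pics/c6.png

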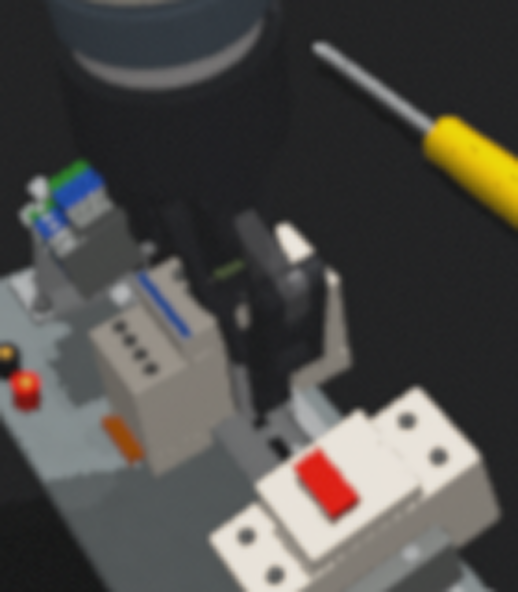

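The picture shows the meter hooked on the rail, bottom slightly out, between the fingers. I'll retract and set up the press.

Request:
{"fn": "send_rows", "kwargs": {"commands": [[0,0,0,0,0,-20,0.3],[0,0,0,0,0,-50,0.3],[0,0,0,0,0,-95,0.3],[0,0,0,0,0,-95,-1],[0,0,0,0,0,-95,-1]]}}

```text
t: 13.48
tool_pos: [0.5446, -0.1051, 0.1819]
orientation: [0.055, 2.986, -0.007]
ft_force: [-1.1, -0.2, 0.1]
finger_gap: 0.0196
gripper_force: 0.0
```

```bash
cat >> d.py <<'E'
def press(tilt,gap,x=-38.):
    M=RR*Ry(tilt); o=RO+RR.apply([.0175-.0005,-.00122,-.00115-.0006])-M.apply(HK)
    return o+M.apply([x/1e3,0,.053+gap/1e3]),M*G.inv()
E
python3 -c "
from d import *
for a in ((10,40),(10,10),(10,0),(0,0)):print(a);go(*press(*a))" | sed 's/F.*gap/gap/'
```

```text
(10, 40)
t 13.47 pos [ 0.5446 -0.1051  0.1819] turn [-0.0207 -0.2233 -0.0087] shift [37.597  -0.3645 22.2228] gap 0.019648268229193227
(10, 10)
t 13.47 pos [ 0.5446 -0.1051  0.1819] turn [-0.0207 -0.2233 -0.0087] shift [37.0124 -0.3101 52.217 ] gap 0.019648268229193227
(10, 0)
t 13.47 pos [ 0.5446 -0.1051  0.1819] turn [-0.0207 -0.2233 -0.0087] shift [36.8175 -0.292  62.2151] gap 0.019648268229193227
(0, 0)
t 13.47 pos [ 0.5446 -0.1051  0.1819] turn [-0.0214 -2.2233 -0.0069] shift [43.7464 -0.2784 72.81  ] gap 0.019648268229193227
```

Request:
{"fn": "send_rows", "kwargs": {"commands": [[0,-0.2,0,18,0,5,-1],[0,-0.2,0,37,0,15,-1],[0,-0.2,0,37,0,25,-1],[0,-0.2,0,37,0,40,-1],[0,-0.2,0,37,0,45,-1]]}}

```text
t: 14.1
tool_pos: [0.5154, -0.1041, 0.1305]
orientation: [0.054, 2.97, -0.006]
ft_force: [0.7, -0.9, -0.3]
finger_gap: -0.0001
gripper_force: 0.0
```

Request:
{"fn": "send_rows", "kwargs": {"commands": [[0,0,0,0,0,0,-1],[0,0,0,0,0,0,-1]]}}

```text
t: 14.35
tool_pos: [0.5156, -0.1042, 0.1324]
orientation: [0.054, 2.968, -0.007]
ft_force: [1.0, 1.0, -0.4]
finger_gap: 0.0002
gripper_force: 0.0
```

```bash
python3 -c "
from d import *
for a in ((10,0),(7,0),(4,0),(2,0),(0,0),(-2,0)):print(a);go(*press(*a))
from rig import eyes
a=eyes.get_image('side')['image']
cv2.imwrite('pics/c7.png',cv2.resize(a[220:380,280:420],None,fx=3.7,fy=3.7,interpolation=cv2.INTER_CUBIC))"
```

```text
(10, 0)
t 14.35 pos [ 0.5156 -0.1042  0.1324] turn [-0.0221 -0.017  -0.0064] shift [ 0.8171 -0.1874 17.7679] F [ 1.0183  0.9581 -0.3631] gap 0.0001686720371479292
(7, 0)
t 14.35 pos [ 0.5156 -0.1042  0.1324] turn [-0.0223 -0.617  -0.0058] shift [ 3.1431 -0.1829 20.7756] F [ 1.0183  0.9581 -0.3631] gap 0.0001686720371479292
(4, 0)
t 14.35 pos [ 0.5156 -0.1042  0.1324] turn [-0.0224 -1.217  -0.0052] shift [ 5.3085 -0.1781 23.901 ] F [ 1.0183  0.9581 -0.3631] gap 0.0001686720371479292
(2, 0)
t 14.35 pos [ 0.5156 -0.1042  0.1324] turn [-0.0225 -1.617  -0.0048] shift [ 6.6599 -0.1747 26.0457] F [ 1.0183  0.9581 -0.3631] gap 0.0001686720371479292
(0, 0)
t 14.35 pos [ 0.5156 -0.1042  0.1324] turn [-0.0226 -2.017  -0.0044] shift [ 7.9356 -0.1712 28.2363] F [ 1.0183  0.9581 -0.3631] gap 0.0001686720371479292
(-2, 0)
t 14.35 pos [ 0.5156 -0.1042  0.1324] turn [-0.0227 -2.417  -0.004 ] shift [ 9.1341 -0.1675 30.47  ] F [ 1.0183  0.9581 -0.3631] gap 0.0001686720371479292
```

View pics/c7.png

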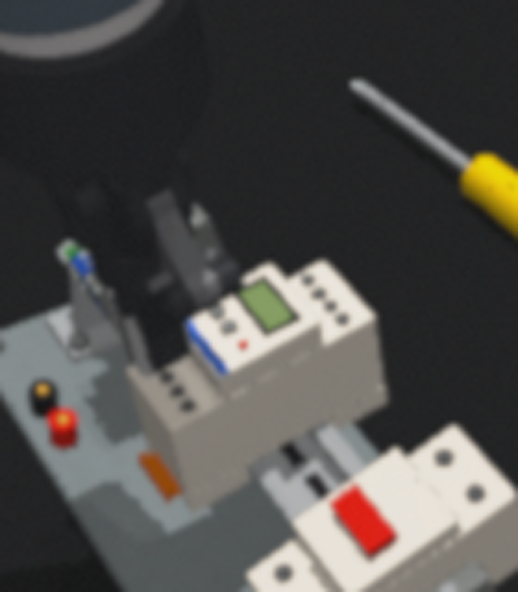

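The meter stays hooked with its bottom out, and the shut fingers are above the lower shoulder. I'll press along the arc now.

Request:
{"fn": "send_rows", "kwargs": {"commands": [[0,0,0,0.4,0,8,-1],[0,0,0,0.8,0,14,-1],[0,0,0,0.8,0,17.8,-1],[0,-0.3,0,2,0,19.3,-1],[0,-0.6,0,3.1,0,20.8,-1]]}}

```text
t: 15.02
tool_pos: [0.5158, -0.1043, 0.1115]
orientation: [0.053, 2.915, -0.009]
ft_force: [-3.7, 0.5, 8.1]
finger_gap: 0.0
gripper_force: 4.4
```

```bash
python3 -c "
from d import *
for a in ((7,0),(4,0),(2,0),(0,0),(-2,0)):print(a);go(*press(*a))"
```

```text
(7, 0)
t 15.03 pos [ 0.5158 -0.1043  0.1115] turn [-0.0261 -0.0069 -0.006 ] shift [-0.2446 -0.1323  0.1903] F [-3.6765  0.5482  8.0935] gap 4.8223717470320645e-05
(4, 0)
t 15.03 pos [ 0.5158 -0.1043  0.1115] turn [-0.0262 -0.6069 -0.0053] shift [ 2.084  -0.1267  3.196 ] F [-3.6765  0.5482  8.0935] gap 4.8223717470320645e-05
(2, 0)
t 15.03 pos [ 0.5158 -0.1043  0.1115] turn [-0.0263 -1.0069 -0.0048] shift [ 3.5477 -0.1228  5.2658] F [-3.6765  0.5482  8.0935] gap 4.8223717470320645e-05
(0, 0)
t 15.03 pos [ 0.5158 -0.1043  0.1115] turn [-0.0264 -1.4069 -0.0044] shift [ 4.9382 -0.1187  7.3854] F [-3.6765  0.5482  8.0935] gap 4.8223717470320645e-05
(-2, 0)
t 15.03 pos [ 0.5158 -0.1043  0.1115] turn [-0.0265 -1.8069 -0.0039] shift [ 6.2538 -0.1144  9.5522] F [-3.6765  0.5482  8.0935] gap 4.8223717470320645e-05
```

Request:
{"fn": "send_rows", "kwargs": {"commands": [[0,-0.3,0,1,0,1.6,-1],[0,-0.6,0,2.1,0,3.2,-1],[0,-0.8,0,2.8,0,4.3,-1],[0,-1.0,0,3.5,0,5.3,-1],[0,-1.0,0,3.5,0,5.3,-1]]}}

```text
t: 15.65
tool_pos: [0.5132, -0.1041, 0.1049]
orientation: [0.052, 2.829, -0.01]
ft_force: [0.0, -0.3, 0.1]
finger_gap: -0.0
gripper_force: 0.0
```

Request:
{"fn": "send_rows", "kwargs": {"commands": [[0,-0.2,0,0.7,0,1.0,-1],[0,-0.4,0,1.4,0,2.0,-1],[0,-0.4,0,1.4,0,2.0,-1],[0,-0.4,0,1.4,0,2.0,-1]]}}

```text
t: 16.15
tool_pos: [0.5128, -0.1042, 0.103]
orientation: [0.051, 2.794, -0.012]
ft_force: [-3.6, -0.1, 5.2]
finger_gap: -0.0004
gripper_force: 3.1
```

```bash
python3 -c "
from d import *
for a in ((2,0),(0,0),(-2,0)):print(a);go(*press(*a))"
```

```text
(2, 0)
t 16.15 pos [ 0.5128 -0.1042  0.103 ] turn [-0.0245  0.3833 -0.0054] shift [-1.5698 -0.1437 -2.1355] F [-3.6068 -0.1268  5.2162] gap -0.0003549942095717486
(0, 0)
t 16.15 pos [ 0.5128 -0.1042  0.103 ] turn [-0.0246 -0.0167 -0.005 ] shift [ 0.067  -0.1402 -0.1998] F [-3.6068 -0.1268  5.2162] gap -0.0003549942095717486
(-2, 0)
t 16.15 pos [ 0.5128 -0.1042  0.103 ] turn [-0.0247 -0.4167 -0.0045] shift [ 1.6352 -0.1367  1.7919] F [-3.6068 -0.1268  5.2162] gap -0.0003549942095717486
```

The force fell to zero (the snap) and then rebuilt near home. One firmer press will confirm the meter is seated.

Request:
{"fn": "send_rows", "kwargs": {"commands": [[0,0,0,0,0,0.6,-1],[0,0,0,0,0,1.2,-1],[0,0,0,0,0,1.2,-1]]}}

```text
t: 16.52
tool_pos: [0.5123, -0.1042, 0.1022]
orientation: [0.052, 2.795, -0.013]
ft_force: [-15.0, 0.5, 18.8]
finger_gap: -0.0002
gripper_force: 11.4
```

Request:
{"fn": "send_rows", "kwargs": {"commands": [[0,0,0,0,0,-5,-1],[0,0,0,0,0,-40,-1],[0,0,0,10,0,-90,-1],[0,0,0,60,0,-120,-1],[0,0,0,100,0,-120,-1]]}}

```text
t: 17.15
tool_pos: [0.3779, -0.0992, 0.1821]
orientation: [0.049, 2.791, -0.014]
ft_force: [-0.3, -0.9, -0.4]
finger_gap: -0.0001
gripper_force: 0.0
```

Request:
{"fn": "send_rows", "kwargs": {"commands": [[0,0,0,40,30,0,-1],[0,0,0,60,80,0,-1],[0,0,0,60,120,0,-1],[0,0,0,60,120,0,-1]]}}

```text
t: 17.65
tool_pos: [0.326, 0.026, 0.1601]
orientation: [0.04, 2.793, -0.009]
ft_force: [-0.2, 0.2, 0.3]
finger_gap: 0.0001
gripper_force: 0.0
```

```bash
python3 -c "
from d import *
from rig import eyes
m=lambda p:RO+RR.apply(np.array([p[0]/1e3+.0002,p[1]/1e3-.00122,(p[2]-9.5)/1e3]))
b=eyes.get_image('top')['image'];a=eyes.get_image('side')['image']
for n,pts in(('side',((45,-18,0),(-45,-18,0),(45,-18,53),(-45,-18,53),(-45,18,53))),):
  for p in pts:
    u=proj(n,m(p));print(n,p,u,'crop',(u-[290,210])*4)
cv2.imwrite('pics/c8.png',np.hstack([cv2.resize(a[210:360,290:390],None,fx=4,fy=4,interpolation=cv2.INTER_CUBIC),cv2.resize(b[180:330,380:480],None,fx=4,fy=4,interpolation=cv2.INTER_CUBIC)]))"
```

```text
side (45, -18, 0) [385.6219 325.1488] crop [382.4877 460.5953]
side (-45, -18, 0) [335.4294 360.9227] crop [181.7178 603.6908]
side (45, -18, 53) [377.4076 305.0525] crop [349.6304 380.2099]
side (-45, -18, 53) [324.1739 342.5335] crop [136.6957 530.1339]
side (-45, 18, 53) [311.9173 325.382 ] crop [ 87.6692 461.528 ]
```

View pics/c8.png

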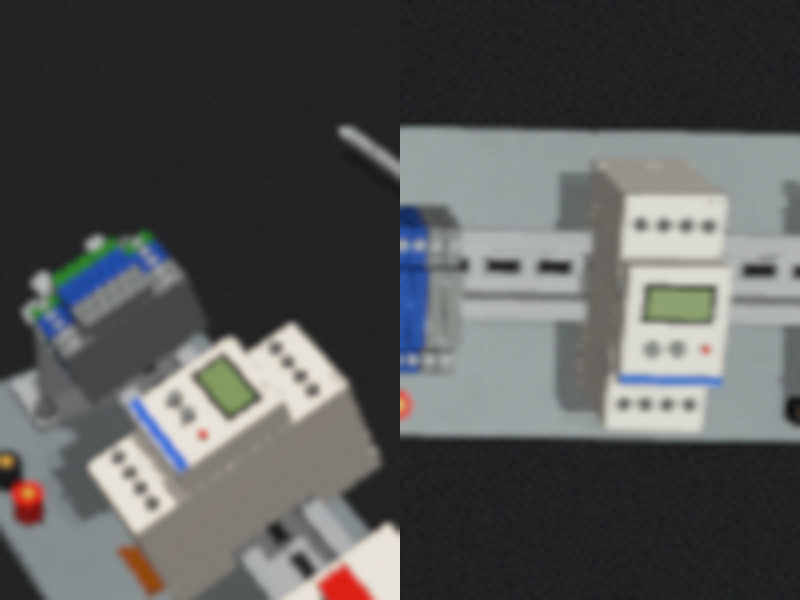

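The meter's corners at crop (138,533), (88,465) and (349,382) match the predicted home pose to within 1 px of the image. The arm is clear, so I'll hand in.

```bash
python3 -c "
from rig import r
print(r.sign_off())"
```

```text
the job is handed in; nothing more can be done
None
```

The meter is hooked, snapped in and fully home near the middle of the free stretch, right way up; the arm is clear, the breaker and screwdriver were left alone, and the job is handed in at about 18 s.

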